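# Load a chip carrier under the spring clip of an imaging stage

## Task

Load the blue chip carrier into the imaging stage without gripping or lifting it: with one fingertip press the orange pedal down and hold it so that the spring clip stands open, and meanwhile with the other fingertip push the carrier by its upright tab along the slideway, under the clip and fully home against the end stop. Only then let the pedal up, so that the clip comes down on the carrier, and move clear. Leave the other things on the bench where they are.

Things in the scene. Friction and masses are not known exactly. Their poses are not given: they have to be found in the camera images.
- stage: Low fixed stage; dark base plate 194 x 132 mm, 12 mm high, raised aluminium deck. Origin on the bench under the slideway's centre line; x = push direction (roughly away from the robot), y = left, towards the pedal, z up. Deck top (the carrier slides on it) at z = 22 mm, x = -115 to 75 mm. Guide rails, inner faces at y = +-19 mm, 6 wide, 5 high, x = -107 to 61. Base plate spans x = -117 to 77, y = -36 to 96.
- end_stop (a point): Point on the face of the dark end stop that closes the slideway, at stage x = 45, y = 0 mm, on the deck. The stop is 9 mm high. The carrier is fully home when its front end touches it.
- shaft (a point): Middle of the clip's shaft, which runs along stage x at y = 33.5, z = 34 mm between two hinge lugs at x = -110 and 52 mm (tops at z = 38 mm).
- clip (a joint): Spring clip, a rocker on the shaft, rad: 0 shut, grows as the pedal is pressed, stop at 0.55; springs shut when let go. Its steel pad (stage x = 30 to 42, y = 5 to 18 mm) blocks the slideway at 0, rests on the carrier at about 0.23, is clear above it from 0.28; 0.30 or more counts as held open, 0.40 is a good working value. About 5 N at mid pedal holds it at 0.40.
- pedal (a point): Middle of the top face of the orange ribbed pedal; moves with the clip. Flat plate 100 mm along stage x (-105 to -5 mm), 40 wide (y = 45.5 to 85.5 mm when level), 3 thick. At rest its outer edge is tilted up by 0.40 rad, its middle at stage z = 44.6 mm; at clip = 0.40 it is level, top at z = 32 mm, 10 mm above the deck. A fingertip can slide along it in x while pressing.
- carrier: Loose blue chip carrier 60 x 36 x 8 mm (x, y, z), about 60 g, green glass chip on top, lying on the deck between the rails. Origin under its centre, x towards the end stop. Upright push tab at its rear: 28 wide, 5 thick, top 22 mm above the deck, rear face at x = -30 mm. Fully home its origin is at stage x = 15 mm; it starts 33 to 63 mm short of that.
- reagent_amber: Brown bottle with a black cap, 42 mm wide, 81 mm tall, loose, right of the stage; leave alone. Origin under its centre.
- petri_dish: Round petri dish, 61 mm wide, 15 mm high, loose, left of the stage; leave alone. Origin under its centre.
- reagent_drop: White bottle with a red cap, 33 mm wide, 69 mm tall, loose; leave alone. Origin under its centre.
- label_tape: Roll of yellow tape lying flat, 62 mm wide, 19 mm high, loose; leave alone. Origin under its centre.
- timer: Dark upright timer, 36 x 58 x 66 mm, loose; leave alone. Origin under its centre.
There are look-alikes about, which are no part of the job. There is more than one size of the carrier; the one meant has the size given above.

How it is judged:
By the outcome, as a careful person would: the job done as asked, in the order asked, and still so for the second after the job is handed in, with the robot touching nothing.
It also fails if it takes over 54 s, if anything falls off the work surface, if the arm or the gripper's body presses on something with over 40 N, if the wrist force passes 120 N, or if a joint passes its speed limit or range.

## Robot

A 6-joint arm with a two-finger parallel gripper is mounted at the origin on a cart in front of the work surface, level with it; the furniture and walls round the work are solid. World frame = base frame: x ahead of the robot, y to its left, z up, the work surface at z = 0. Lengths are in m, angles in rad, forces in N, time in s.
With the tool pointing down it reaches from about 0.3 to 0.875 m from the base axis. Payload 4.2 kg.
Tool frame: the origin (TCP) lies midway between the tips of the shut fingers; the grasp point (between the pads) lies 19 mm behind it (robot.grasp_offset is the distance from the TCP to the grasp point, in m); z points along the fingers, y is the direction in which the jaws open and shut (so a half turn about z gives the same grasp; the last joint's range is limited). The gripper opens to 85 mm and grips with 20 to 120 N. Pads are 22 mm wide; open, the fingers measure 114 mm over their backs; the gripper's body (76 mm by 85 mm) begins 54 mm behind the grasp point. The pads swing forward as they close: fully open they stand 13 mm farther back than shut.
Start: joints at [-1.135, 0.32, 1.565, -0, 1.257, -0.02], TCP at [0.253, -0.516, 0.231] pointing down, gripper open.
Joint ranges: [-3.11, 3.11], [-0.84, 2.01], [0.21, 2.61], [-1.34, 4.49], [0.05, 2.63], [-2.56, 2.56]. Speed limits (rad/s): [2.57, 2.57, 3.14, 3.14, 3.14, 3.14].

## Interface

Orientations are given as a unit quaternion [w, x, y, z].
In Python, from cell import robot gives the robot as it stands.
- The arm moves only by the tool step_arm, never from a script. Its argument "commands" is one flat list of numbers, 5 for each row, row after row: the finger opening in mm, from 0 to 85.4, then the shift along the tool's x, y, z in mm, then the turn about the tool's z in rad. In form: [fingers, dx, dy, dz, roll, fingers, dx, dy, dz, roll, ...]. A call has 1 to 8 rows; each row shifts and turns the commanded pose from where the row before left it, along the tool's axes as they then stand; what a row does not reach is not made up. A row lasts 1/8 s, in which the tool goes at most 62.5 mm and 10.7 degrees, less where a joint would pass 70% of its speed; a pose out of reach is approached as far as the arm can. A call with a gripper value outside its range is refused whole. The fingers move at their own pace and stop on an object; "squeeze" is the grip in N (left out, the last holds). Time passes only in rows, so rows that do not move let the fingers close. It gives the time, the measured TCP pose, the force and the opening at its end, in the units of the state.
- robot.get_obs(): the state, without advancing time (a new reading comes with each control period).
- robot.snapshot(name): name is "scene" or "side" or "wrist"; returns a dict with "color" (384x512x3 uint8, red, green, blue), "vertical_fov" (degrees; the focal length in pixels is half the picture's height over the tangent of half this angle, whatever the lens; pixels are square), "cx", "cy" (the principal point, pixels), "rvec" (rotation vector, rad) and "tvec" (3), from world to camera coordinates, as OpenCV has them. Camera axes: x right, y down, z forward; pixel columns grow to the right and rows downward; lengths in m; the calibration is good to about 2 mm. A picture is of the moment at which its call begins. There is no depth.
- robot.sign_off(): hands the job in, once; it reports no verdict.
Trained networks look in a picture, given as the dict that the camera call returned (one of the last four; its "shot" number tells which), for a name from the list of things; names that differ only in an ending like _2 or _b are one class to them, and where a whole thing is asked for, a point or a joint stands for the part that bears it (a point fixed in the world has none). Each returns a list of dicts, best first, with "p" (0 to 1); they miss things now and then, are a little off and sometimes report something else, mostly with a low value. They report only what shows in the picture. A call takes as long as a camera call. They do not tell look-alikes from the thing itself.
- robot.cut_out(picture, target): "mask" (384x512 bool, what is visible of it) and "bbox" ([left, top, right, bottom] in pixels, round what is visible of it).
The state is a dict: "time_s": time; "joints": joint angles; "joint_velocities": joint speeds; "effort": joint torques, N m; "tool_pos": TCP position; "orientation": TCP orientation; "contact_force": force on the tool from outside, world axes, zero at the start; "torque": the same for the moment, N m; "grip_width": opening from 0.0 (shut) to 1.0 (fully open).
Only numpy, scipy, OpenCV 4.12 (cv2) and the standard library are available. Lean on these libraries where they do the work, as an engineer would, in place of code of your own. Each camera call takes 0.05 s, during which the arm holds its last target.

## Working session

There is one attempt and no reset: what is moved stays moved. The work goes in short steps, Python scripts to look and compute and a tool call to move; the robot and the scene stay as the last step left them, time stands still between calls to the robot, and variables do not carry over. Pictures are saved under pics/ and viewed, and the job is handed in when it is done.

Besides the shell and the picture viewer there is one more tool, called after ">>>" as a command line: name --argument value ..., lists and objects as JSON in quotes. step_arm: Moves the arm, as the interface text tells. Its arguments: {"type":"object","properties":{"commands":{"type":"array"},"squeeze":{"type":"number"}},"required":["commands"]}

```bash
ls; mkdir -p pics
python3 - <<'E'
from cell import robot
import cv2,numpy as np
o=robot.get_obs(); print({k:np.round(v,3).tolist() for k,v in o.items()})
for n in ["scene","side","wrist"]:
    s=robot.snapshot(n); cv2.imwrite(f"pics/{n}0.png",cv2.cvtColor(s["color"],cv2.COLOR_RGB2BGR))
    print(n,s["vertical_fov"],s["cx"],s["cy"],s["rvec"],s["tvec"],s.get("shot"))
    for t in ["stage","carrier","pedal","clip"]:
        try: print(t,[(round(d["p"],2),d["bbox"]) for d in robot.cut_out(s,t)])
        except Exception as e: print(t,e)
E
```

```text
pics
{'time_s': 0.0, 'joints': [-1.135, 0.32, 1.566, 0.0, 1.257, -0.02], 'joint_velocities': [0.001, 0.001, -0.001, -0.002, 0.001, -0.0], 'effort': [0.001, -41.551, -23.416, -0.0, 0.008, -0.0], 'tool_pos': [0.253, -0.516, 0.23], 'orientation': [-0.001, 0.974, 0.226, -0.0], 'contact_force': [0.369, -0.13, -0.845], 'torque': [0.021, -0.018, 0.027], 'grip_width': 1.004}
scene 54.97448707876476 253.42632612805562 191.79881891645584 [ 0.6280203  -2.56881348  1.27660143] [0.45624694 0.20187988 0.73015367] 1
stage [(0.97, [189.2, 173.2, 279.9, 228.6])]
carrier [(0.86, [295.1, 209.2, 332.4, 235.0]), (0.64, [234.7, 185.0, 258.5, 207.0]), (0.42, [286.3, 174.0, 298.8, 185.5])]
pedal [(0.81, [211.1, 179.5, 256.4, 213.8])]
clip [(0.95, [213.2, 178.7, 253.8, 211.6])]
side 52.53612418237902 254.48903441718082 189.34019089836673 [ 2.15047359  0.03840107 -0.03187937] [-0.50300656  0.05467398  1.04278632] 2
stage [(0.64, [241.7, 182.3, 326.4, 238.9])]
carrier [(0.59, [186.8, 206.2, 222.5, 228.4]), (0.53, [258.7, 203.9, 286.3, 219.6]), (0.47, [232.5, 255.6, 252.9, 270.0])]
pedal [(0.92, [257.2, 183.1, 308.8, 219.5])]
clip [(0.94, [256.0, 184.1, 311.7, 218.7])]
wrist 60.18638848320533 254.99681014381022 183.8858155219356 [-2.45070463  1.53002226  0.21989838] [-0.57580951 -0.03586225  0.37806978] 3
stage []
carrier []
pedal []
clip []
```

Run:
```python
import cv2
a=cv2.imread("pics/scene0.png");b=cv2.imread("pics/side0.png")
cv2.imwrite("pics/s0c.png",cv2.resize(a[140:260,160:360],None,fx=4,fy=4,interpolation=cv2.INTER_CUBIC))
cv2.imwrite("pics/d0c.png",cv2.resize(b[160:290,160:360],None,fx=4,fy=4,interpolation=cv2.INTER_CUBIC))
```

```text
(no output)
```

View pics/scene0.png

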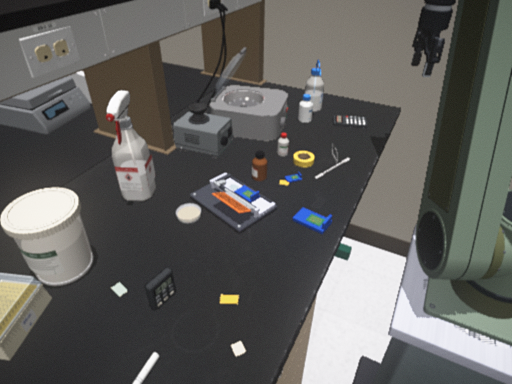

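View pics/side0.png

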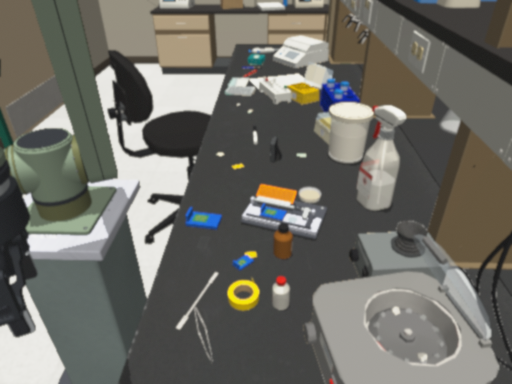

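```bash
ls pics
```

```text
d0c.png
s0c.png
scene0.png
side0.png
wrist0.png
```

View pics/wrist0.png

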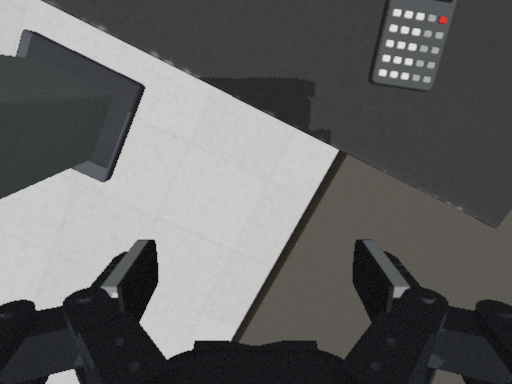

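View pics/s0c.png

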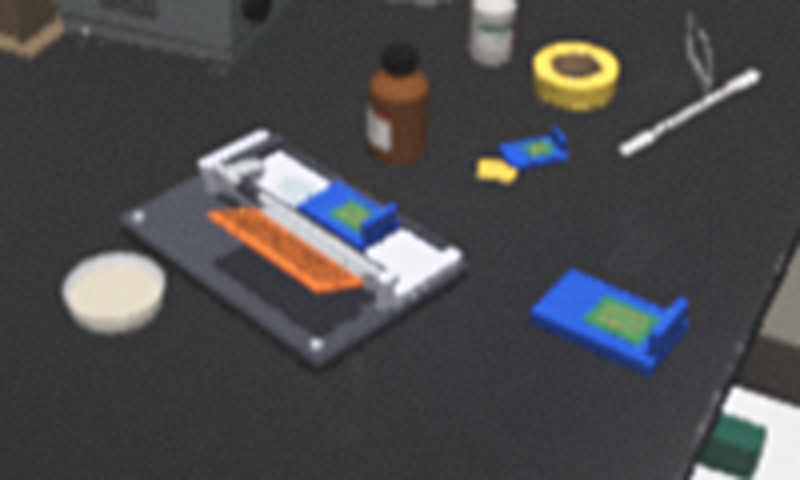

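View pics/d0c.png

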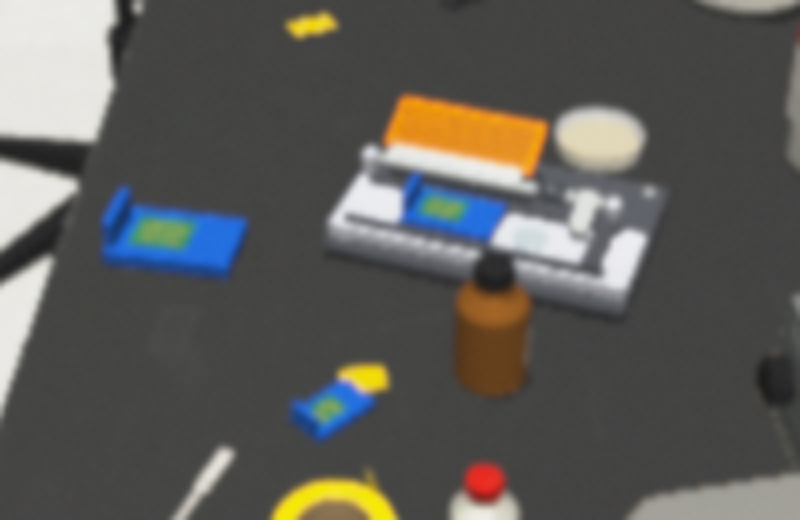

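The carrier candidates are blue, in the scene picture. (246,194) lies on the stage deck between the rails. (313,220) lies loose on the bench and is larger, and (292,179) is loose and smaller. The one on the slideway fits, since its 36 mm width fills the 38 mm slideway. I'll get a coarse stage pose next, then look at it with the wrist camera.

```bash
cat > h.py <<'E'
import numpy as np,cv2
from scipy.optimize import least_squares
from scipy.spatial.transform import Rotation as R
def K(s):
    f=192/np.tan(np.radians(s["vertical_fov"])/2); return np.array([[f,0,s["cx"]],[0,f,s["cy"]],[0,0,1.]])
def proj(s,P): return cv2.projectPoints(np.array(P,float),np.array(s["rvec"],float),np.array(s["tvec"],float),K(s),None)[0][:,0]
def st2w(p,P):
    P=np.array(P,float)/1000; c,s=np.cos(p[2]),np.sin(p[2])
    return np.c_[p[0]+c*P[:,0]-s*P[:,1],p[1]+s*P[:,0]+c*P[:,1],P[:,2]]
def fit(views,p0):
    f=lambda p:np.concatenate([(proj(s,st2w(p,P))-np.array(uv)).ravel() for s,P,uv in views])
    r=least_squares(f,p0,loss="soft_l1"); return r.x,f(r.x).reshape(-1,2)
E
python3 - <<'E'
from h import *; from cell import robot
a=robot.snapshot("scene");b=robot.snapshot("side")
A=np.array([[122,215],[318,368],[465,265]])/4+[160,140]
B=np.array([[665,185],[625,310],[330,235]])/4+[160,160]
best=None
p,r=fit([(a,[[77,96,12],[-117,96,12],[-117,-36,12]],A),(b,[[77,96,12],[77,-36,12],[-117,-36,12]],B)],[0.6,0,0])
print(p,r.round(1).tolist())
# carrier centre, pedal check
print(proj(a,st2w(p,[[0,0,22],[-55,65.5,44.6]])),proj(b,st2w(p,[[0,0,22],[-55,65.5,44.6]])))
o=robot.get_obs();print(o['tool_pos'],R.from_quat(np.roll(o['orientation'],-1)).as_matrix().round(3).tolist())
w=robot.snapshot("wrist");Rc=cv2.Rodrigues(np.array(w["rvec"]))[0];c=-Rc.T@np.array(w["tvec"])
Rt=R.from_quat(np.roll(o['orientation'],-1)).as_matrix()
print("cam in tool",Rt.T@(c-o['tool_pos']),(Rt.T@Rc.T).round(3).tolist())
E
```

```text
[ 0.59146362 -0.04818154 -0.31959455] [[-2.2, 0.6], [-0.8, -0.7], [1.3, -0.2], [1.0, 0.1], [-0.5, -0.5], [-2.4, 1.1]]
[[235.43991589 188.71788601]
 [230.35038703 202.40854515]] [[288.99245878 218.14326878]
 [276.25369733 192.67116823]]
[ 0.25308924 -0.51631322  0.23136871] [[0.898, 0.44, 0.0], [0.44, -0.898, -0.0], [-0.0, 0.0, -1.0]]
cam in tool [ 0.0721666   0.00047033 -0.14208448] [[-0.001, -0.959, -0.283], [1.0, -0.001, 0.001], [-0.001, -0.283, 0.959]]
```

>>> step_arm --commands '[60, 47, -35, -2, 0, 60, 47, -35, -2, 0, 60, 47, -35, -2, 0, 60, 47, -35, -2, 0, 60, 47, -35, -2, 0, 60, 47, -35, -2, 0, 60, 47, -35, -2, 0, 60, 47, -35, -2, 0]'

```text
time_s: 1.9
tool_pos: [0.4682, -0.0976, 0.2477]
orientation: [0.0, 0.974, 0.226, 0.0]
contact_force: [1.6, 0.1, 0.3]
grip_width: 0.698
```

>>> step_arm --commands '[60, 47, -35, -2, 0, 60, 47, -35, -2, 0, 60, 0, 0, 0, 0.16, 60, 0, 0, 0, 0.16, 60, 0, 0, 0, 0.16, 60, 0, 0, 0, 0.15, 60, 0, 0, 0, 0.146, 60, 0, 0, 0, 0]'

```text
time_s: 2.9
tool_pos: [0.5211, 0.0048, 0.2513]
orientation: [0.0, 0.987, -0.159, 0.0]
contact_force: [0.3, -0.0, 0.1]
grip_width: 0.701
```

Run:
```python
from h import *; from cell import robot
o=robot.get_obs(); print({k:np.round(v,3).tolist() for k,v in o.items()})
w=robot.snapshot("wrist"); cv2.imwrite("pics/w1.png",cv2.cvtColor(w["color"],cv2.COLOR_RGB2BGR))
np.save("w1.npy",np.array([dict(w)],dtype=object))
for t in ["stage","carrier","pedal","clip"]: print(t,[(round(d["p"],2),d["bbox"]) for d in robot.cut_out(w,t)])
p=[.59146,-.04818,-.3196]
print(proj(w,st2w(p,[[77,96,12],[-117,96,12],[-117,-36,12],[77,-36,12],[45,0,22]])).round())
```

```text
{'time_s': 2.9, 'joints': [-0.013, 0.222, 1.651, -0.0, 1.269, 1.877], 'joint_velocities': [-0.0, -0.002, -0.001, 0.002, -0.003, -0.036], 'effort': [0.008, -36.216, -23.547, 0.001, -0.0, 0.296], 'tool_pos': [0.521, 0.005, 0.251], 'orientation': [0.0, 0.987, -0.159, 0.0], 'contact_force': [0.336, -0.029, 0.112], 'torque': [0.019, 0.046, -0.053], 'grip_width': 0.701}
stage [(0.68, [192.9, 1.1, 317.3, 180.7])]
carrier [(0.78, [400.3, 112.3, 442.9, 141.6]), (0.69, [303.6, 210.3, 342.8, 284.6]), (0.58, [266.1, 87.0, 299.8, 145.1]), (0.16, [354.4, 34.2, 415.5, 83.0])]
pedal [(0.96, [201.9, 21.9, 277.7, 180.1]), (0.21, [266.9, 86.4, 299.2, 144.4])]
clip [(0.71, [202.2, 24.3, 279.8, 176.4])]
[[189.  -3.]
 [198. 179.]
 [308. 179.]
 [317.  -3.]
 [282.  29.]]
```

View pics/w1.png

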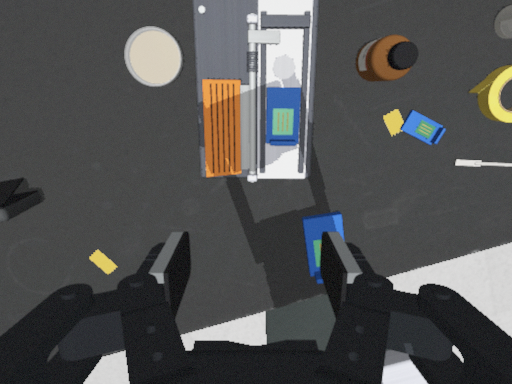

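The wrist view shows the stage straight ahead. The pedal is at (222,128), the shaft runs from (252,18) to (252,178), and the end stop is at (285,20). The carrier (283,115) is between the rails with its tab rear at row 145. The large look-alike is at (325,240) and the small one at (424,128).

Run:
```python
import cv2
a=cv2.imread("pics/w1.png")
cv2.imwrite("pics/w1c.png",cv2.resize(a[0:195,180:340],None,fx=3,fy=3,interpolation=cv2.INTER_CUBIC))
```

```text
(no output)
```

View pics/w1c.png

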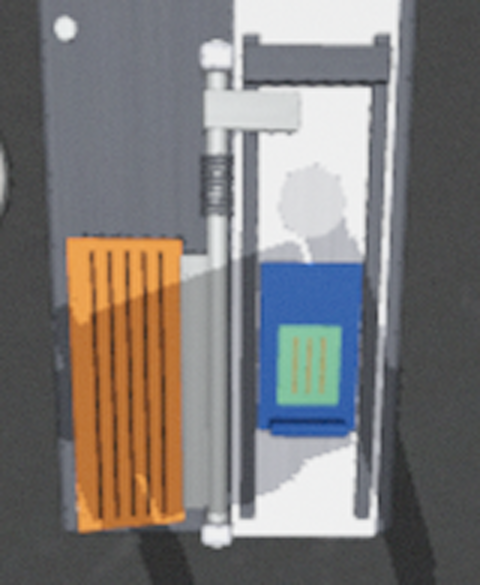

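```bash
cat >> h.py <<'E'
def ray(s,uv,z):
    Rc=cv2.Rodrigues(np.array(s["rvec"]))[0];c=-Rc.T@np.array(s["tvec"])
    d=(Rc.T@np.linalg.inv(K(s))@np.c_[uv,np.ones(len(uv))].T).T
    return c+d*((z-c[2])/d[:,2])[:,None]
def w2st(p,W):
    c,s=np.cos(p[2]),np.sin(p[2]);d=np.array(W)[:,:2]-p[:2]
    return 1000*np.c_[c*d[:,0]+s*d[:,1],-s*d[:,0]+c*d[:,1]]
E
python3 - <<'E'
from h import *
w=np.load("w1.npy",allow_pickle=True)[0]
uv=np.array([[255,517],[355,517],[245,35],[390,35]])/3+[180,0]
p,r=fit([(w,[[-107,19,27],[-107,-19,27],[61,25,27],[61,-25,27]],uv)],[.591,-.048,-.32])
print(p,r.round(1).tolist())
T=np.array([[270,436],[349,436],[310,436]])/3+[180,0]
print("tab",w2st(p,ray(w,T,.044)))
print("endstop top edge",w2st(p,ray(w,np.array([[315,83]])/3+[180,0],.031)), "base left",w2st(p,ray(w,np.array([[74,530],[46,100]])/3+[180,0],.012)))
print("shaft",w2st(p,ray(w,np.array([[217,535],[217,60]])/3+[180,0],.038)))
print("front corner carrier",w2st(p,ray(w,np.array([[261,263],[363,263]])/3+[180,0],.03)))
E
```

```text
[ 0.59072079 -0.05102414 -0.32153046] [[0.0, 1.3], [-0.0, 1.3], [-0.8, -0.8], [0.8, -0.7]]
tab [[-71.49299819  14.60654092]
 [-71.4388699  -13.39174722]
 [-71.46559189   0.4304176 ]]
endstop top edge [[45.0615252  0.7404519]] base left [[-114.82227928   90.48053539]
 [  42.32848757   93.92511892]]
shaft [[-109.58511272   33.44333179]
 [  50.75778706   33.40002012]]
front corner carrier [[-12.67758369  18.02419092]
 [-12.6059084  -17.79711158]]
```

```bash
cat >> h.py <<'E'
PS=np.array([0.59072,-0.05102,-0.32153])
def tcp(robot):
    o=robot.get_obs();q=R.from_quat(np.roll(o['orientation'],-1)).as_matrix()
    s=w2st(PS,[o['tool_pos']])[0]
    print("t",round(o['time_s'],2),"stage xy",s.round(1),"z",round(o['tool_pos'][2]*1000,1),"yaw err",round(np.arctan2(q[1,0],q[0,0])-PS[2],4),"down",q[:,2].round(4),"F",np.round(o['contact_force'],2),"T",np.round(o['torque'],2),"grip",round(o['grip_width']*85.4,1))
    return s
E
python3 - <<'E'
from h import *; from cell import robot
s=tcp(robot)
E
```

```text
t 3.15 stage xy [-83.7  31. ] z 251.3 yaw err 0.0024 down [ 1.e-04 -1.e-04 -1.e+00] F [ 0.21 -0.22 -0.75] T [ 0.02  0.02 -0.06] grip 60.3
```

>>> step_arm --commands '[60, -8.5, -1, 42, 0.0024, 60, 0, 0, 42, 0, 60, 0, 0, 42, 0, 60, 0, 0, 45, 0, 60, 0, 0, 0, 0]'

```text
time_s: 3.78
tool_pos: [0.5108, 0.0085, 0.0777]
orientation: [0.001, 0.987, -0.16, -0.004]
contact_force: [0.2, -0.4, 0.5]
grip_width: 0.699
```

Run:
```python
from h import *; from cell import robot
tcp(robot)
for n,f in [("wrist",1.5),("scene",4),("side",4)]:
    w=robot.snapshot(n); im=cv2.cvtColor(w["color"],cv2.COLOR_RGB2BGR)
    if n=="wrist": np.save("w2.npy",np.array([dict(w)],dtype=object))
    if n=="scene": im=im[140:260,160:360]
    if n=="side": im=im[150:280,200:360]
    cv2.imwrite(f"pics/{n}2.png",cv2.resize(im,None,fx=f,fy=f,interpolation=cv2.INTER_CUBIC))
```

```text
t 3.77 stage xy [-94.6  31.2] z 77.7 yaw err -0.0005 down [-0.0076 -0.     -1.    ] F [ 0.21 -0.41  0.46] T [ 0.01 -0.05  0.01] grip 59.7
```

View pics/wrist2.png

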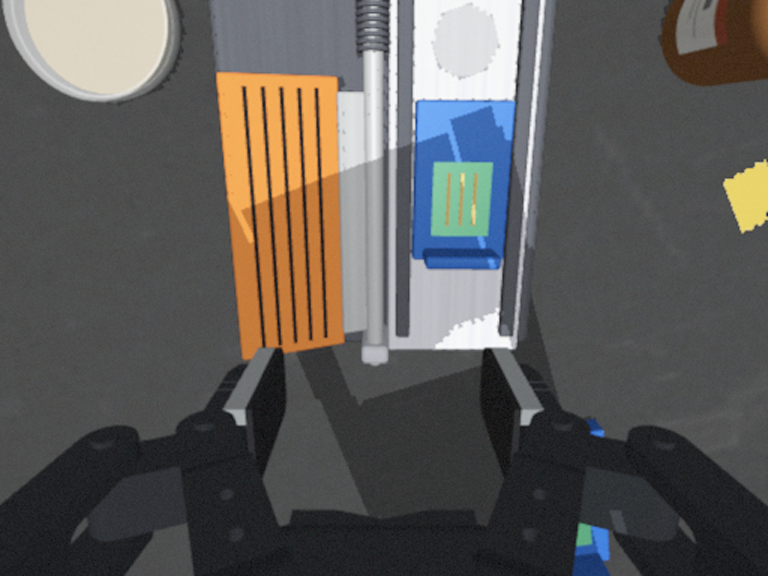

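View pics/scene2.png

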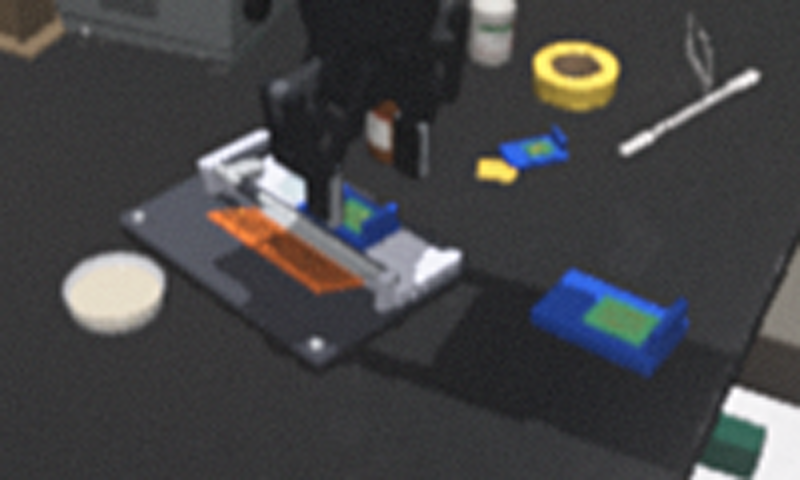

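View pics/side2.png

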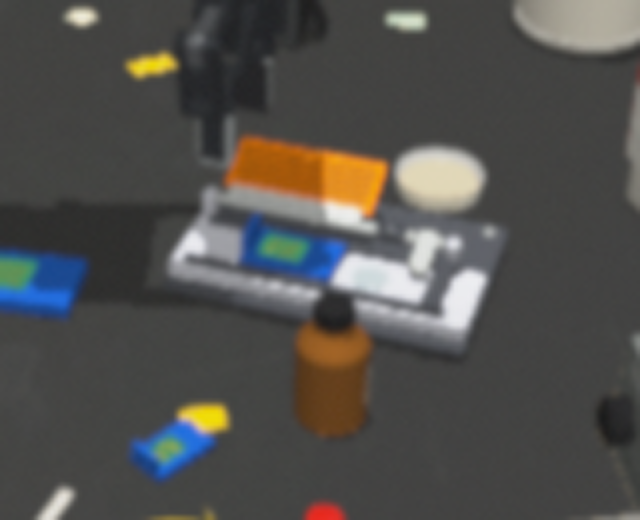

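Run:
```python
from h import *; from cell import robot
w=np.load("w2.npy",allow_pickle=True)[0]
im=cv2.cvtColor(w["color"],cv2.COLOR_RGB2BGR)[210:330,130:380]
cv2.imwrite("pics/w2c.png",cv2.resize(im,None,fx=3,fy=3,interpolation=cv2.INTER_CUBIC))
for z in (78,82,86,90):
    print(z,((proj(w,st2w(PS,[[-83.6,61.2,z],[-83.6,75,z],[-83.6,1.2,z],[-83.6,-12.5,z]]))-[130,210])*3).round().tolist())
T=np.array([[424,268],[501,268]])/1.5
print("tab",w2st(PS,ray(w,T,.044)),"front",w2st(PS,ray(w,np.array([[417,100],[514,100]])/1.5,.030)),"rail ends",w2st(PS,ray(w,np.array([[402,336],[505,336]])/1.5,.027)))
tcp(robot)
```

```text
78 [[178.0, 45.0], [88.0, 45.0], [567.0, 44.0], [655.0, 43.0]]
82 [[173.0, 56.0], [81.0, 56.0], [572.0, 55.0], [663.0, 54.0]]
86 [[168.0, 67.0], [73.0, 67.0], [577.0, 66.0], [670.0, 66.0]]
90 [[162.0, 79.0], [65.0, 79.0], [582.0, 78.0], [678.0, 78.0]]
tab [[-71.16967786  15.44790959]
 [-71.23537098 -12.82488368]] front [[-12.34392752  18.1407918 ]
 [-12.39277096 -16.76328276]] rail ends [[-105.68853084   22.49521308]
 [-105.80766412  -20.77196778]]
t 3.92 stage xy [-90.8  32.4] z 82.0 yaw err -0.0008 down [ 3.4e-03 -1.0e-04 -1.0e+00] F [ 0.03  0.08 -0.06] T [-0.01  0.03  0.  ] grip 60.2
```

View pics/w2c.png

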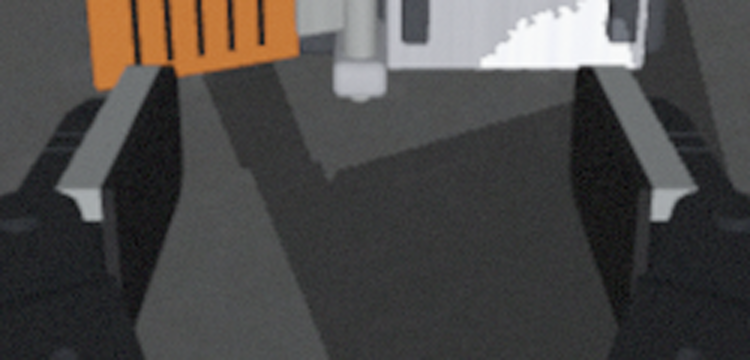

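>>> step_arm --commands '[60, 0, 0, 17, 0, 60, 0, 0, 16, 0, 60, 0, 0, 0, 0, 60, 0, 0, 0, 0]'

```text
time_s: 4.42
tool_pos: [0.5146, 0.0084, 0.0489]
orientation: [-0.0, 0.987, -0.161, 0.002]
contact_force: [0.4, -0.2, 0.2]
grip_width: 0.704
```

>>> step_arm --commands '[60, 0, 0, 5, 0, 60, 0, 0, 5, 0, 60, 0, 0, 3, 0, 60, 0, 0, 0, 0, 60, 0, 0, 0, 0]'

```text
time_s: 5.05
tool_pos: [0.5138, 0.0085, 0.0345]
orientation: [-0.0, 0.987, -0.161, 0.0]
contact_force: [1.1, 0.4, 2.8]
grip_width: 0.705
```

Run:
```python
from h import *; from cell import robot
tcp(robot)
for n,f in [("wrist",1.5),("scene",4),("side",4)]:
    w=robot.snapshot(n); im=cv2.cvtColor(w["color"],cv2.COLOR_RGB2BGR)
    if n=="wrist": np.save("w3.npy",np.array([dict(w)],dtype=object))
    if n=="scene": im=im[140:260,160:360]
    if n=="side": im=im[150:280,200:360]
    cv2.imwrite(f"pics/{n}3.png",cv2.resize(im,None,fx=f,fy=f,interpolation=cv2.INTER_CUBIC))
tcp(robot)
```

```text
t 5.05 stage xy [-91.8  32.2] z 34.5 yaw err -0.0011 down [ 9.e-04  0.e+00 -1.e+00] F [1.06 0.44 2.8 ] T [ 0.24 -0.22 -0.05] grip 60.2
t 5.2 stage xy [-91.9  32.1] z 34.5 yaw err -0.0011 down [ 9.e-04 -1.e-04 -1.e+00] F [0.87 1.   2.93] T [ 0.3  -0.24 -0.04] grip 59.9
```

View pics/wrist3.png

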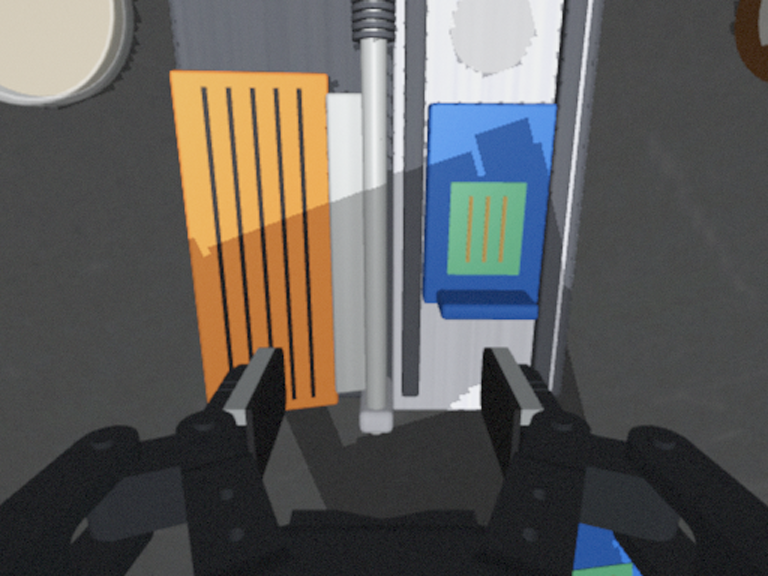

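View pics/side3.png

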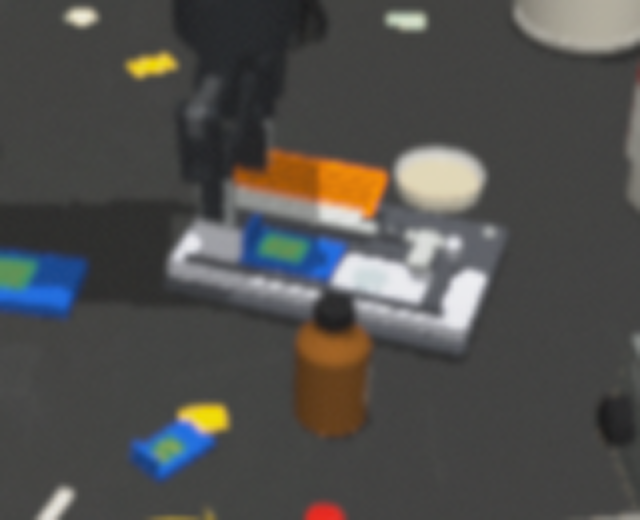

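```bash
cat >> h.py <<'E'
def ped(th):
    f=.40-th
    return [[x,33.5+r*np.cos(f)+2*np.sin(f),34+r*np.sin(f)-2*np.cos(f)] for x,r in ((-5,52),(-5,12),(-105,12))]
E
python3 - <<'E'
from h import *
for k in (1,2,3):
    w=np.load(f"w{k}.npy",allow_pickle=True)[0]
    print(k)
    for th in (0,.05,.1,.15,.2,.3,.4): print(th,(proj(w,st2w(PS,ped(th)))*1.5).round().tolist())
E
```

```text
1
0 [[304.0, 119.0], [361.0, 120.0], [362.0, 261.0]]
0.05 [[303.0, 119.0], [361.0, 120.0], [362.0, 261.0]]
0.1 [[303.0, 119.0], [361.0, 120.0], [362.0, 261.0]]
0.15 [[302.0, 119.0], [361.0, 120.0], [362.0, 260.0]]
0.2 [[302.0, 120.0], [361.0, 120.0], [362.0, 260.0]]
0.3 [[302.0, 120.0], [361.0, 120.0], [362.0, 260.0]]
0.4 [[304.0, 120.0], [361.0, 120.0], [362.0, 259.0]]
2
0 [[217.0, 72.0], [339.0, 76.0], [346.0, 345.0]]
0.05 [[217.0, 73.0], [339.0, 77.0], [346.0, 344.0]]
0.1 [[217.0, 73.0], [339.0, 77.0], [346.0, 343.0]]
0.15 [[218.0, 74.0], [339.0, 77.0], [346.0, 343.0]]
0.2 [[219.0, 75.0], [339.0, 77.0], [346.0, 342.0]]
0.3 [[222.0, 76.0], [339.0, 77.0], [346.0, 341.0]]
0.4 [[226.0, 78.0], [340.0, 78.0], [346.0, 340.0]]
3
0 [[164.0, 65.0], [330.0, 72.0], [340.0, 410.0]]
0.05 [[165.0, 67.0], [330.0, 73.0], [340.0, 409.0]]
0.1 [[166.0, 68.0], [330.0, 73.0], [340.0, 408.0]]
0.15 [[168.0, 69.0], [330.0, 73.0], [340.0, 407.0]]
0.2 [[170.0, 70.0], [330.0, 73.0], [340.0, 406.0]]
0.3 [[176.0, 73.0], [330.0, 74.0], [340.0, 404.0]]
0.4 [[184.0, 75.0], [331.0, 74.0], [341.0, 402.0]]
```

>>> step_arm --commands '[60, 0, 0, 4, 0, 60, 0, 0, 4, 0, 60, 0, 0, 0, 0, 60, 0, 0, 0, 0]'

```text
time_s: 5.7
tool_pos: [0.5138, 0.0086, 0.0264]
orientation: [-0.0, 0.987, -0.161, 0.0]
contact_force: [1.6, 2.2, 4.3]
grip_width: 0.703
```

Run:
```python
from h import *; from cell import robot
tcp(robot)
for n,f in [("wrist",1.5),("side",5)]:
    w=robot.snapshot(n); im=cv2.cvtColor(w["color"],cv2.COLOR_RGB2BGR)
    if n=="wrist":
        np.save("w4.npy",np.array([dict(w)],dtype=object))
        for th in (.2,.3,.4,.5): print(th,(proj(w,st2w(PS,ped(th)))*1.5).round().tolist())
    if n=="side": im=im[165:255,230:340]
    cv2.imwrite(f"pics/{n}4.png",cv2.resize(im,None,fx=f,fy=f,interpolation=cv2.INTER_CUBIC))
tcp(robot)
```

```text
t 5.7 stage xy [-91.9  32.2] z 26.4 yaw err -0.0012 down [ 9.e-04  1.e-04 -1.e+00] F [1.63 2.25 4.33] T [ 0.52 -0.35 -0.01] grip 60.1
0.2 [[156.0, 66.0], [327.0, 70.0], [338.0, 420.0]]
0.3 [[163.0, 69.0], [327.0, 70.0], [338.0, 418.0]]
0.4 [[172.0, 71.0], [328.0, 71.0], [339.0, 415.0]]
0.5 [[181.0, 73.0], [330.0, 71.0], [340.0, 413.0]]
t 5.8 stage xy [-91.9  32.2] z 26.5 yaw err -0.0012 down [ 9.e-04  1.e-04 -1.e+00] F [2.05 2.29 5.39] T [ 0.46 -0.37 -0.06] grip 59.8
```

View pics/wrist4.png

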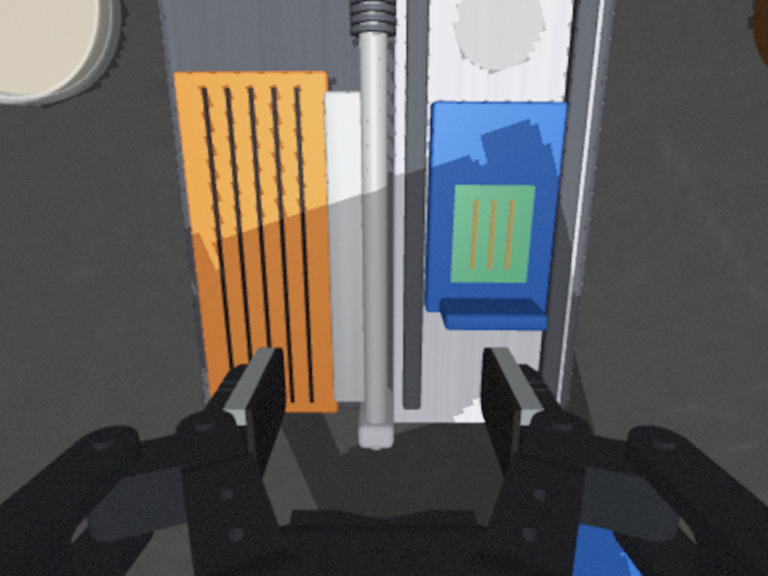

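View pics/side4.png

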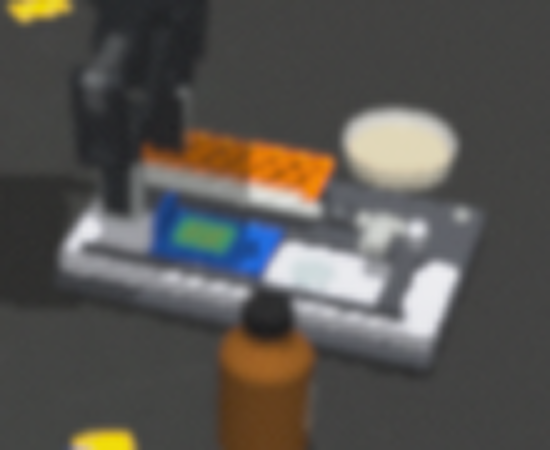

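>>> step_arm --commands '[60, 5, 0, 0, 0, 60, 5, 0, 0, 0, 60, 5, 0, 0, 0, 60, 5, 0, 0, 0, 60, 5, 0, 0, 0, 60, 5, 0, 0, 0, 60, 5, 0, 0, 0, 60, 5, 0, 0, 0]'

```text
time_s: 6.8
tool_pos: [0.5481, -0.0042, 0.0256]
orientation: [0.001, 0.987, -0.16, -0.004]
contact_force: [-3.8, 1.4, 5.9]
grip_width: 0.703
```

Run:
```python
from h import *; from cell import robot
tcp(robot)
w=robot.snapshot("wrist"); im=cv2.cvtColor(w["color"],cv2.COLOR_RGB2BGR)
np.save("w5.npy",np.array([dict(w)],dtype=object))
for th in (.2,.3,.4,.5): print(th,(proj(w,st2w(PS,ped(th)))*1.5).round().tolist())
print("stop",(proj(w,st2w(PS,[[45,0,31],[45,0,22],[45,18,22]]))*1.5).round().tolist())
cv2.imwrite("pics/wrist5.png",cv2.resize(im,None,fx=1.5,fy=1.5,interpolation=cv2.INTER_CUBIC))
tcp(robot)
```

```text
t 6.8 stage xy [-55.2  31. ] z 25.6 yaw err -0.0004 down [-0.0073 -0.     -1.    ] F [-3.78  1.4   5.94] T [0.41 0.63 0.09] grip 60.0
0.2 [[168.0, 222.0], [326.0, 216.0], [337.0, 519.0]]
0.3 [[174.0, 218.0], [327.0, 215.0], [337.0, 516.0]]
0.4 [[182.0, 215.0], [328.0, 214.0], [338.0, 513.0]]
0.5 [[190.0, 212.0], [329.0, 214.0], [339.0, 511.0]]
stop [[506.0, 12.0], [498.0, 20.0], [429.0, 20.0]]
t 6.85 stage xy [-54.3  31. ] z 25.7 yaw err -0.0005 down [-6.1e-03 -2.0e-04 -1.0e+00] F [-4.09  0.38  6.5 ] T [0.39 0.56 0.11] grip 60.0
```

View pics/wrist5.png

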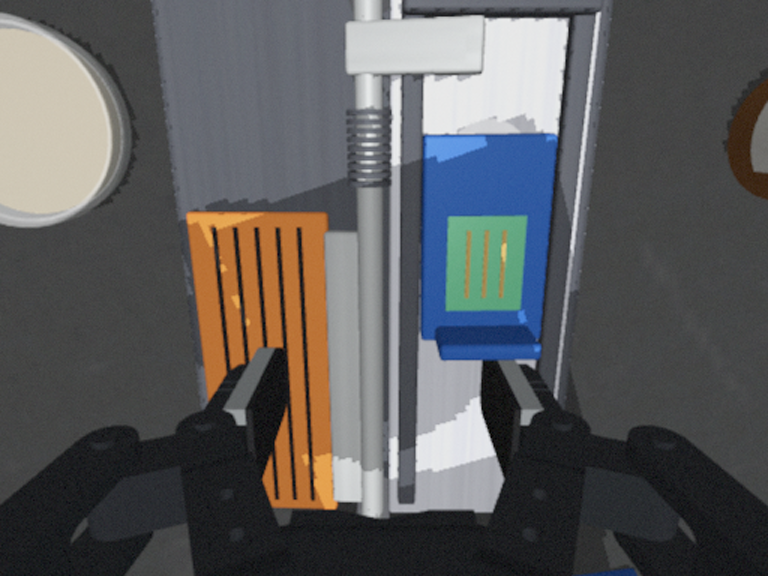

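>>> step_arm --commands '[60, 4, 0, 0, 0, 60, 4, 0, 0, 0, 60, 4, 0, 0, 0, 60, 4, 0, 0, 0, 60, 3, 0, 0, 0, 60, 2, 0, 0, 0, 60, 0, 0, 0, 0, 60, 0, 0, 0, 0]'

```text
time_s: 7.85
tool_pos: [0.5684, -0.0109, 0.0256]
orientation: [0.001, 0.987, -0.16, -0.003]
contact_force: [-3.2, 0.8, 6.4]
grip_width: 0.702
```

```bash
cat > look.py <<'E'
from h import *; from cell import robot
import sys
k=sys.argv[1]
tcp(robot)
w=robot.snapshot("wrist"); im=cv2.cvtColor(w["color"],cv2.COLOR_RGB2BGR)
np.save(f"w{k}.npy",np.array([dict(w)],dtype=object))
for th in (.2,.3,.4,.5): print(th,(proj(w,st2w(PS,ped(th)))*1.5).round().tolist())
print("stop",(proj(w,st2w(PS,[[45,0,31],[45,0,30],[45,0,22]]))*1.5).round().tolist(),"home tab rear top",(proj(w,st2w(PS,[[-15,0,44]]))*1.5).round().tolist())
cv2.imwrite(f"pics/wrist{k}.png",cv2.resize(im,None,fx=1.5,fy=1.5,interpolation=cv2.INTER_CUBIC))
tcp(robot)
E
python3 look.py 6
```

```text
t 7.85 stage xy [-33.8  31. ] z 25.6 yaw err -0.0004 down [-6.2e-03 -2.0e-04 -1.0e+00] F [-3.21  0.8   6.43] T [0.36 0.52 0.15] grip 60.0
0.2 [[179.0, 301.0], [329.0, 291.0], [339.0, 570.0]]
0.3 [[184.0, 295.0], [330.0, 290.0], [339.0, 567.0]]
0.4 [[191.0, 289.0], [330.0, 288.0], [340.0, 564.0]]
0.5 [[199.0, 283.0], [332.0, 287.0], [341.0, 561.0]]
stop [[500.0, 104.0], [499.0, 104.0], [493.0, 105.0]] home tab rear top [[496.0, 337.0]]
t 7.9 stage xy [-33.8  31. ] z 25.7 yaw err -0.0004 down [-6.2e-03 -2.0e-04 -1.0e+00] F [-2.81  1.08  5.84] T [0.35 0.43 0.09] grip 60.4
```

View pics/wrist6.png

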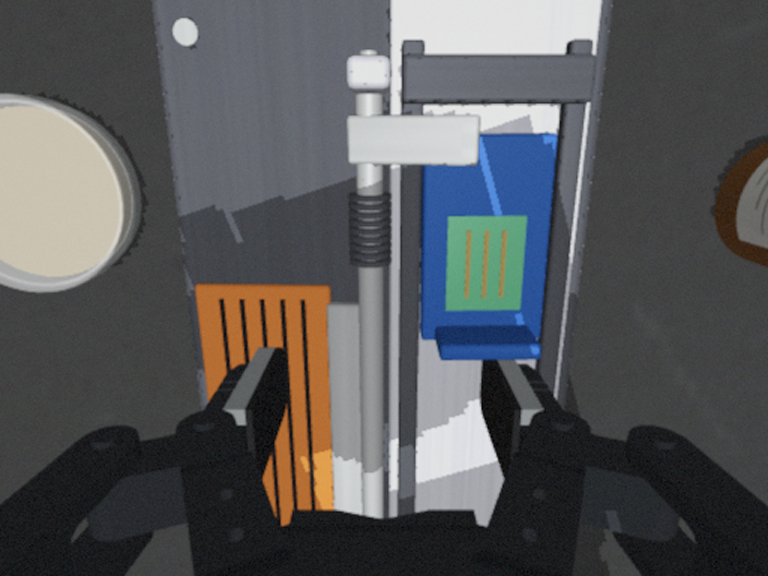

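>>> step_arm --commands '[60, 3, 0, 0, 0, 60, 3, 0, 0, 0, 60, 3, 0, 0, 0, 60, 2, 0, 0, 0, 60, 1, 0, 0, 0, 60, 1, 0, 0, 0, 60, 0, 0, 0, 0, 60, 0, 0, 0, 0]'

```text
time_s: 8.9
tool_pos: [0.5757, -0.0135, 0.0253]
orientation: [0.0, 0.987, -0.161, -0.009]
contact_force: [-13.7, 6.9, 14.1]
grip_width: 0.702
```

```bash
python3 look.py 7
```

```text
t 8.9 stage xy [-26.1  30.8] z 25.3 yaw err -0.0025 down [-0.0171  0.0025 -0.9999] F [-13.66   6.86  14.15] T [ 0.98  1.99 -0.25] grip 59.9
0.2 [[181.0, 330.0], [329.0, 318.0], [339.0, 587.0]]
0.3 [[186.0, 323.0], [330.0, 317.0], [340.0, 584.0]]
0.4 [[192.0, 316.0], [330.0, 315.0], [340.0, 581.0]]
0.5 [[200.0, 309.0], [332.0, 313.0], [341.0, 578.0]]
stop [[498.0, 135.0], [497.0, 135.0], [491.0, 134.0]] home tab rear top [[494.0, 365.0]]
t 8.95 stage xy [-26.1  30.8] z 25.3 yaw err -0.0025 down [-0.0172  0.0025 -0.9998] F [-12.86   6.02  12.89] T [ 0.87  2.   -0.28] grip 60.2
```

View pics/wrist7.png

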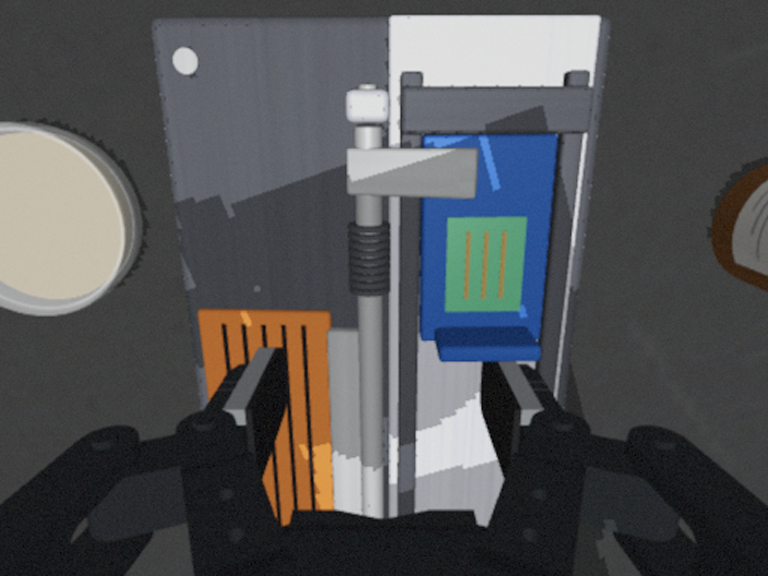

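>>> step_arm --commands '[60, -3, 0, 0, 0, 60, -3, 0, 0, 0, 60, -3, 0, 0, 0, 60, -3, 0, 0, 0, 60, 0, 0, 0, 0, 60, 0, 0, 0, 0]'

```text
time_s: 9.7
tool_pos: [0.573, -0.0119, 0.0267]
orientation: [0.0, 0.987, -0.161, 0.001]
contact_force: [2.1, -0.5, 5.1]
grip_width: 0.703
```

```bash
python3 look.py 8
```

```text
t 9.7 stage xy [-29.2  31.6] z 26.7 yaw err -0.0009 down [ 0.002 -0.001 -1.   ] F [ 2.12 -0.54  5.13] T [-0.02 -0.44 -0.02] grip 60.0
0.2 [[185.0, 315.0], [332.0, 305.0], [341.0, 579.0]]
0.3 [[190.0, 308.0], [332.0, 303.0], [341.0, 576.0]]
0.4 [[196.0, 302.0], [333.0, 302.0], [342.0, 573.0]]
0.5 [[204.0, 297.0], [335.0, 301.0], [343.0, 571.0]]
stop [[499.0, 122.0], [499.0, 122.0], [492.0, 123.0]] home tab rear top [[496.0, 351.0]]
t 9.75 stage xy [-29.2  31.6] z 26.7 yaw err -0.0009 down [ 0.0019 -0.001  -1.    ] F [ 2.37 -1.14  4.7 ] T [-0.01 -0.4  -0.07] grip 60.0
```

View pics/wrist8.png

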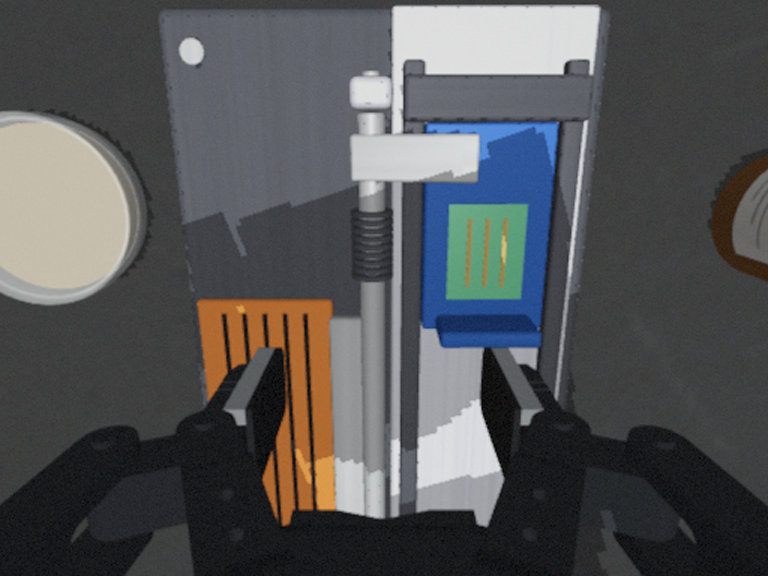

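The carrier front edge is at row 122, level with the stop face at 122. It is home, the pedal is still held (about 0.43), and the pushing finger is off the tab. I'll let the pedal up now.

>>> step_arm --commands '[60, 0, 0, -3, 0, 60, 0, 0, -3, 0, 60, 0, 0, -3, 0, 60, 0, 0, -4, 0, 60, 0, 0, -6, 0, 60, 0, 0, -10, 0, 60, 0, 0, -20, 0, 60, 0, 0, -25, 0]'

```text
time_s: 10.75
tool_pos: [0.5717, -0.0112, 0.101]
orientation: [0.0, 0.987, -0.161, -0.0]
contact_force: [0.4, 0.1, -0.0]
grip_width: 0.701
```

>>> step_arm --commands '[60, 0, 0, -30, 0, 60, -10, 0, -30, 0, 60, -20, 0, -30, 0, 60, -20, 0, -20, 0, 60, -10, 0, 0, 0, 60, 0, 0, 0, 0, 60, 0, 0, 0, 0, 60, 0, 0, 0, 0]'

```text
time_s: 11.75
tool_pos: [0.5154, 0.0077, 0.2094]
orientation: [0.0, 0.987, -0.161, -0.001]
contact_force: [0.5, 0.0, -0.6]
grip_width: 0.697
```

Run:
```python
from h import *; from cell import robot
tcp(robot)
for n,f in [("wrist",1.5),("side",4),("scene",4)]:
    w=robot.snapshot(n); im=cv2.cvtColor(w["color"],cv2.COLOR_RGB2BGR)
    if n=="wrist":
        np.save("w9.npy",np.array([dict(w)],dtype=object)); im=im[:200,170:350];f=3
        q=lambda P:((proj(w,st2w(PS,P))-[170,0])*3).round().tolist()
        print("stop z30",q([[45,0,31],[45,0,30]]),"tab home rear",q([[-15,0,44]]))
        for th in (0,.2,.23,.3,.4): print(th,q(ped(th)))
    if n=="scene": im=im[140:260,160:360]
    if n=="side": im=im[150:280,200:360]
    cv2.imwrite(f"pics/{n}9.png",cv2.resize(im,None,fx=f,fy=f,interpolation=cv2.INTER_CUBIC))
```

```text
t 11.75 stage xy [-90.   31.9] z 209.4 yaw err -0.0013 down [-1.4e-03 -1.0e-04 -1.0e+00] F [ 0.51  0.04 -0.62] T [-0.04  0.08 -0.03] grip 59.5
stop z30 [[361.0, 34.0], [361.0, 35.0]] tab home rear [[360.0, 249.0]]
0 [[76.0, 213.0], [208.0, 215.0], [213.0, 536.0]]
0.2 [[73.0, 214.0], [207.0, 215.0], [212.0, 534.0]]
0.23 [[73.0, 214.0], [207.0, 215.0], [212.0, 534.0]]
0.3 [[74.0, 215.0], [207.0, 215.0], [212.0, 533.0]]
0.4 [[77.0, 216.0], [208.0, 215.0], [213.0, 532.0]]
```

View pics/wrist9.png

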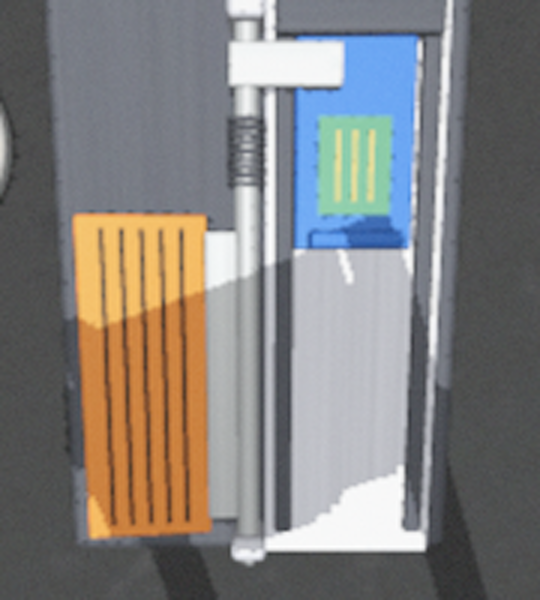

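View pics/side9.png

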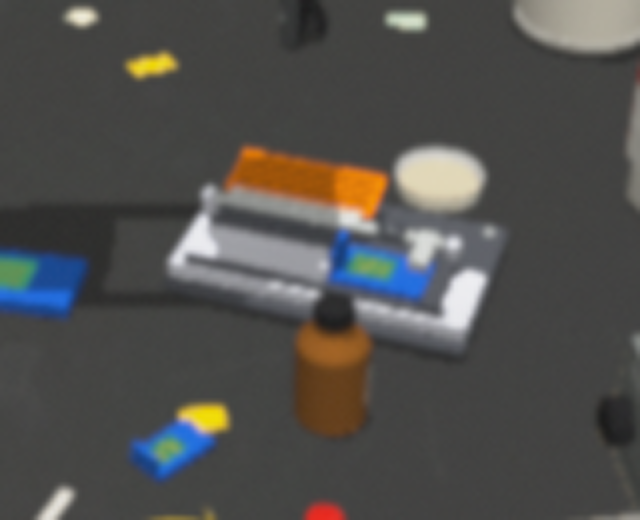

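View pics/scene9.png

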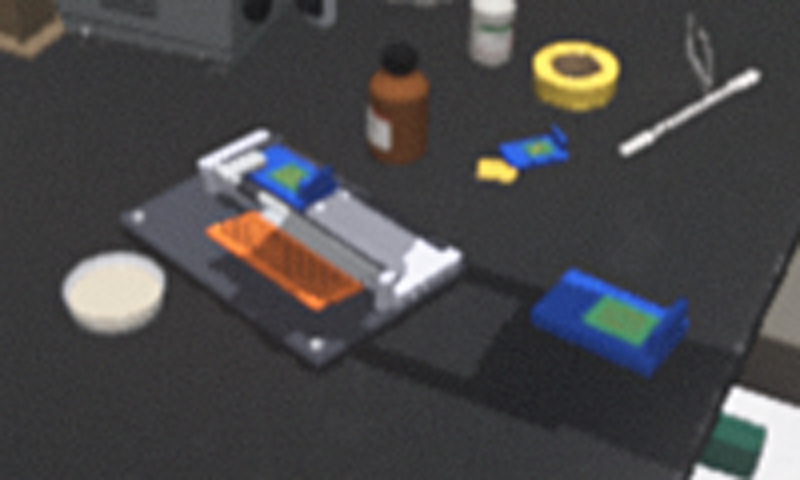

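The wrist view shows the carrier front edge at row 35, level with the stop edge at 35. The tab's rear edge is at 249, where it should be when home. The clip pad lies on the carrier, the arm is 20 cm up and clear, and nothing else has moved.

```bash
python3 -c "
from cell import robot
print(robot.sign_off())"
```

```text
the job is handed in; nothing more can be done
None
```

The blue carrier is home against the end stop with the clip down on it, and I handed the job in at about 12 s of the 54 s allowed.

- **What I did:** One fingertip held the pedal at about 0.40–0.47 rad by the images, with about 5 N. The other fingertip pushed the carrier by its tab, about 57 mm along the slideway, until the push force rose to about 15 N at the stop. I then backed the finger off the tab with the pedal still held, let the pedal up slowly, and moved 20 cm clear.
- **Last checks:** In the final wrist picture, the carrier's front edge and the tab's rear edge both matched the predicted home position within about a pixel. The clip pad rests on the carrier, and the tool force is about zero. The bottles, dish and look-alike carriers that show in the last pictures are where they were.
- **Limits of the checks:** The clip angle could only be read roughly from the pictures, so I did not measure the final 0.23 rad. I did not look at the timer again, but the arm never went near it. No check failed or disagreed.

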